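# Pencil a level line right round a foam blank on the sculptor's turntable

### The job

Mark a level line right round the foam blank: let off the turntable's brake, swing the pencil arm in until the pencil point rests on the blank, then push the work board round through at least one full turn, either way, with the pencil staying on the blank. Then swing the arm back out until the pencil is well clear of the whole board, even its corners, and put the brake fully on again. Leave the tools and foam pieces lying about where they are.

Things in the scene. Friction and masses are not known exactly. Their poses are not given: they have to be found in the camera images.
- board (a joint): Angle of the turntable wheel with its square work board and the foam blank, rad; 0 at the start of every run however the board then lies, grows anticlockwise seen from above, no end stops; one full turn is 6.28. Turning it takes about 0.2 N m (2 to 3 N near a corner) with the brake off, and it coasts only a little when let go; with the brake on it is held. Moving the brake lever nudges the board by up to 0.15 rad.
- board_centre (a point): Centre of the top face of the work board, 92 mm above the bench, on the vertical turning axis. The board is plywood, 200 mm square and 22 mm thick (its underside 70 mm above the bench), its sides along this frame's x and y; its corners sweep a circle of 141 mm radius. Under it is an iron wheel head of 85 mm radius, 49 to 69 mm above the bench, on a cast stand. A flat steel strap, 110 x 16 x 4 mm, is screwed on top along the edge at +x.
- blank_axis (a point): Point on the turning axis at the height of the pencil, 130 mm above the bench. The blank is a round cream foam block fixed in the middle of the board, 60 mm in radius, upright-sided from 92 to 144 mm above the bench, with a domed top 174 mm above the bench.
- brake (a joint): Swing of the brake lever, rad: 0 = fully on (against its stop), 0.9 = fully off; grows anticlockwise seen from above. It is off from 0.6 and stays where it is left; it takes 1 to 2 N at the knob, up to 6 N over the last 0.3 rad before fully on, where its cam squeezes the wheel head.
- brake_knob (a point): Middle of the upright black knob at the end of the brake lever: 18 mm in diameter, 30 to 76 mm above the bench, this point 55 mm above it. The lever is a bar 12 mm thick, 34 mm above the bench, from the pivot to the knob, pointing straight out from the turntable when on.
- brake_pivot (a point): Pivot of the brake lever at the edge of the turntable's stand, 110 mm from the turning axis, given at the height of the knob's middle; the knob is 105 mm from it.
- pointer (a joint): Swing of the pencil arm about its post, rad; grows anticlockwise seen from above, as it swings out away from the blank. The pencil meets the blank somewhere between -0.25 and 0.25; beyond 1.0 the pencil is clear of the board. It stays where it is left; swinging it takes about 0.12 N m (1 to 2 N at mid-length).
- pointer_pivot (a point): Axis of the pencil arm's post at the arm's height, 130 mm above the bench. The post is 16 mm thick and 165 mm tall on a round iron foot of 45 mm radius screwed to the bench; the arm's hub is 30 mm across.
- pointer_end (a point): Point on the arm's centre line where the pencil is clamped, 190 mm from the pivot, 130 mm above the bench. The arm is a straight level steel bar, 12 mm thick, from the pivot to here, ending in a clamp 22 mm square. This frame's x points along the arm away from the post, its y to the outer side, away from the blank.
- pencil_tip (a point): Point of the pencil, 130 mm above the bench. The pencil, 8 mm thick, is clamped square across the arm; its point sticks out 35 mm from the arm's centre line on the blank's side, its other end 64 mm on the outer side.
- offcut: Cream foam offcut about 62 x 46 x 40 mm lying on the bench on the robot's side; origin under its middle.
- rasp: Rasp with a wooden handle, 325 mm long, lying to the robot's right; origin near the root of the handle, x along the blade.
- chisel: Chisel with a red handle, 240 mm long, lying to the robot's left; origin near the root of the handle, x along the blade.
- rosette: Carved ochre rosette about 105 mm wide and 46 mm tall, beyond the turntable; origin under its middle.

How it is judged (in metres and radians):
On the way, in this order (a step that is already met when the one before it is completed fails the run):
1. the brake is let off (value of joint brake above 0.6 rad), for 0.1 s.
2. the pencil point rests on the blank before the board is turned (horizontal distance between pencil_tip and blank_axis below 0.0635 m and value of joint board between -0.4 and 0.4 rad), for 0.2 s.
3. the board has gone through a full turn with the pencil on the blank ((value of joint board above 6.1 rad or value of joint board below -6.1 rad) and horizontal distance between pencil_tip and blank_axis below 0.0645 m), for 0.1 s.
4. the pencil arm is swung out clear of the board (horizontal distance between pencil_tip and blank_axis above 0.16 m), for 0.1 s.
At the end, for the whole second after the job is handed in: The board stands still a full turn or more from its start (5.9 rad or more, either way: the brake may nudge it back a little), the pencil point is more than 160 mm from the turning axis (clear of the corners), and the brake lever is within 0.15 rad of fully on ((value of joint board above 5.9 rad or value of joint board below -5.9 rad) and horizontal distance between pencil_tip and blank_axis above 0.16 m and value of joint brake below 0.15 rad and velocity of joint board between -0.05 and 0.05 rad/s); the robot touches nothing.
It fails at once if the board is turned with the pencil off the blank (more than 6 mm away) ((value of joint board between 0.5 and 5.7 rad or value of joint board between -5.7 and -0.5 rad) and horizontal distance between pencil_tip and blank_axis above 0.066 m).
It fails at once if the offcut, rasp, chisel or rosette is shifted by more than 40 mm (distance of any of offcut, rasp, chisel, rosette from where it was at the start of the episode above 0.04 m).
It also fails if it takes over 72 s, if anything falls off the work surface, if the arm or the gripper's body presses on something with over 40 N, if the wrist force passes 120 N, or if a joint passes its speed limit or range.

### The arm

A 7-joint arm with a two-finger parallel gripper is mounted at the origin on the work surface. World frame = base frame: x ahead of the robot, y to its left, z up, the work surface at z = 0. Lengths are in mm, angles in rad, forces in N, time in s.
With the tool pointing down it reaches from about 400 to 875 mm from the base axis. Payload 4.4 kg.
Tool frame: the origin (TCP) lies midway between the tips of the shut fingers; the grasp point (between the pads) lies 19 mm behind it (ctrl.pinch_z is the distance from the TCP to the grasp point, in mm); z points along the fingers, y is the line along which they close (so a half turn about z gives the same grasp; the last joint's range is limited). The gripper opens to 85 mm and grips with 20 to 120 N. Pads are 22 mm wide; open, the fingers measure 114 mm over their backs; the gripper's body (76 mm by 85 mm) begins 54 mm behind the grasp point. The pads swing forward as they close: fully open they stand 13 mm farther back than shut.
Start: joints at [-1.23, 0.628, 0.038, 1.517, -0.027, 0.996, -0.02], TCP at [257.165, 596.979, 231.313] pointing down, gripper open.
Joint ranges: [-3.06, 3.06], [-0.37, 2.12], [-1.25, 1.32], [0.18, 2.47], [-1.1, 4.24], [0.23, 1.98], [-2.94, 2.94]. Speed limits (rad/s): [2.57, 2.57, 3.14, 3.14, 3.14, 3.14, 3.14].

### API

Orientations are given as [roll, pitch, yaw] about the fixed x, y, z axes, in that order (R = Rz(yaw) Ry(pitch) Rx(roll)).
In Python, from cell import read_state, cams, order, ctrl gives the robot as it stands.
- The arm moves only by the tool move_arm, never from a script. Its argument "targets" is text: rows parted by semicolons, each of 7 numbers parted by spaces: the gripper's target within -1 to 1 (fully open at 1, half-way at 0, shut at -1), then the shift along the tool's x, y, z in cm, then the turn, a rotation vector about the tool's x, y, z in degrees. A call has 1 to 5 rows; each row shifts and turns the commanded pose from where the row before left it, along the tool's axes as they then stand; what a row does not reach is not made up. A row lasts 1/12 s, in which the tool goes at most 41.7 mm and 7.16 degrees, less where a joint would pass 70% of its speed; a pose out of reach is approached as far as the arm can. A call with a gripper value outside its range is refused whole. The fingers move at their own pace and stop on an object; the grip force is fixed at half the most. Time passes only in rows, so rows that do not move let the fingers close. It gives the time, the measured TCP pose, the force, the opening and the grip force at its end, in the units of the state.
- read_state(): the state, without advancing time (a new reading comes with each control period).
- cams.get_image(name): name is "scene" or "top" or "wrist"; returns a dict with "color" (400x640x3 uint8, red, green, blue), "fovy" (degrees; the focal length in pixels is half the picture's height over the tangent of half this angle, whatever the lens; pixels are square), "cx", "cy" (the principal point, pixels), "rvec" (rotation vector, rad) and "tvec" (3), from world to camera coordinates, as OpenCV has them. Camera axes: x right, y down, z forward; pixel columns grow to the right and rows downward; lengths in mm; the calibration is good to about 2 mm. A picture is of the moment at which its call begins. There is no depth.
- order.finish_job(): hands the job in; it is judged then, once.
The state is a dict: "clock": time; "qpos": joint angles; "qd": joint speeds; "tau": joint torques, N m; "eef_pos": TCP position; "tool_rot": TCP orientation; "force": force on the tool from outside, world axes, zero at the start; "torque": the same for the moment, N m; "width": finger opening in mm; "gripper_force": force on a finger pad.
Only numpy, scipy, OpenCV 4.12 (cv2) and the standard library are available. Lean on these libraries where they do the work, as an engineer would, in place of code of your own. Each camera call takes 0.05 s, during which the arm holds its last target. There are 200 camera calls.

## Working session

There is one attempt and no reset: what is moved stays moved. The work goes in short steps, Python scripts to look and compute and a tool call to move; the robot and the scene stay as the last step left them, time stands still between calls to the robot, and variables do not carry over. Pictures are saved under pics/ and viewed, at most 10 in all, crops included, and the job is handed in when it is done.

Besides the shell and the picture viewer there is one more tool, called as name(argument=value, ...) on one line, values as JSON. move_arm: Moves the arm, as the interface text tells. Its arguments: {"type":"object","properties":{"targets":{"type":"string"}},"required":["targets"]}

```bash
ls; mkdir -p pics
cat > h.py <<'E'
import numpy as np, cv2, json
from cell import read_state, cams, order, ctrl
def snap(n,f):
    im=cams.get_image(n); cv2.imwrite(f,im["color"][:,:,::-1])
    json.dump({k:(np.array(im[k]).tolist()) for k in("fovy","cx","cy","rvec","tvec")},open("cal_%s.json"%n,"w"))
    return im
def cal(n):
    c=json.load(open("cal_%s.json"%n)); f=200/np.tan(np.radians(c["fovy"])/2)
    K=np.array([[f,0,c["cx"]],[0,f,c["cy"]],[0,0,1]]); R=cv2.Rodrigues(np.array(c["rvec"],float))[0]; t=np.array(c["tvec"],float).ravel()
    return K,R,t
def at(n,u,v,z):
    K,R,t=cal(n); C=-R.T@t; d=R.T@np.linalg.inv(K)@np.array([u,v,1.]); return C+d*(z-C[2])/d[2]
def proj(n,p):
    K,R,t=cal(n); q=K@(R@np.array(p,float)+t); return q[:2]/q[2]
E
python3 - <<'E'
from h import *
for n in("scene","top"):
    snap(n,"pics/%s0.png"%n); K,R,t=cal(n); print(n,K[0,0],-R.T@t)
s=read_state(); print(s)
a=cv2.imread("pics/top0.png");cv2.imwrite("pics/top0b.png",cv2.resize(a,(800,500),interpolation=cv2.INTER_CUBIC))
E
```

```text
pics
scene 483.2471388759086 [1312.22416467 -564.50375875  896.67996933]
top 515.2216814863312 [ 256.57911886  -39.12661029 1509.37764296]
{'clock': 0.1, 'qpos': array([-1.22980455,  0.62924507,  0.03848995,  1.51827455, -0.02699702,
        0.99632607, -0.02001669]), 'qd': array([-5.69481761e-05, -2.11634629e-03,  2.39736801e-03, -2.12894128e-03,
        1.13861693e-03, -3.82329255e-04, -1.22460224e-03]), 'tau': array([ 2.57430729e-03, -5.64521670e+01,  1.23017069e+00, -1.93972296e+01,
        1.12554850e-02,  5.38807508e-03,  3.03773732e-05]), 'eef_pos': array([256.95339065, 596.43283604, 230.48534556]), 'tool_rot': array([-3.13985940e+00,  4.65356574e-05,  2.73474914e+00]), 'force': array([-0.080753  , -0.90121981,  0.54999041]), 'torque': array([-0.01829348,  0.04586151,  0.02771757]), 'gripper_force': 0.0, 'width': 85.77640996299056}
```

View pics/top0b.png

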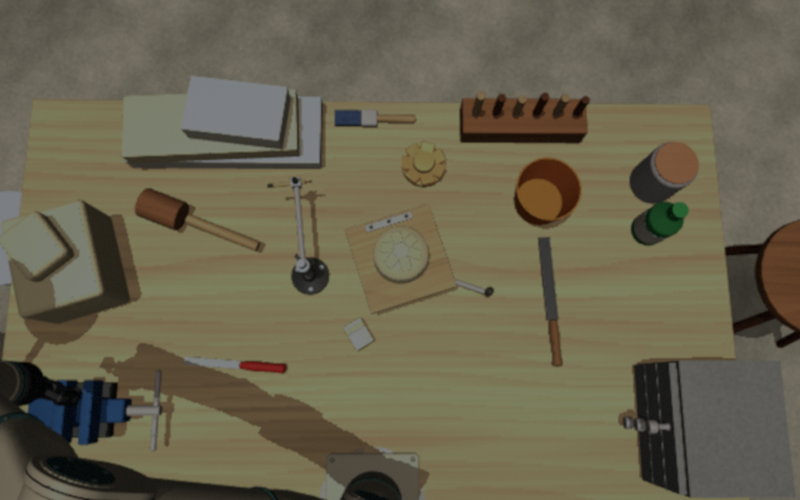

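View pics/scene0.png

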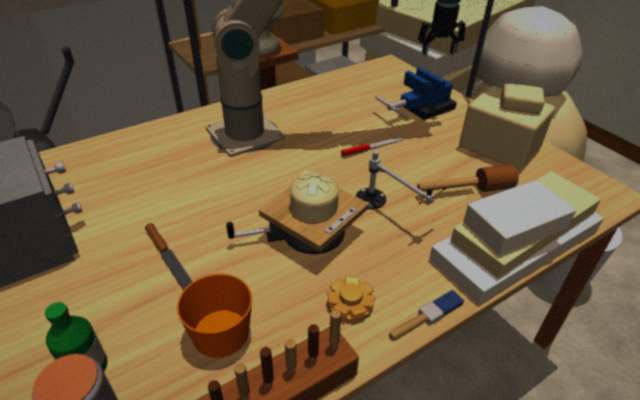

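The top view shows the board centred near (402,257), the knob near (489,292), the pencil arm from the post (303,265) to the clamp (296,182), and the offcut at (359,334). I'll enlarge that area.

Run:
```python
import cv2
a=cv2.imread("pics/top0.png")[130:290,205:405];cv2.imwrite("pics/topc.png",cv2.convertScaleAbs(cv2.resize(a,(750,600),interpolation=cv2.INTER_CUBIC),alpha=1.6))
```

```text
(no output)
```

View pics/topc.png

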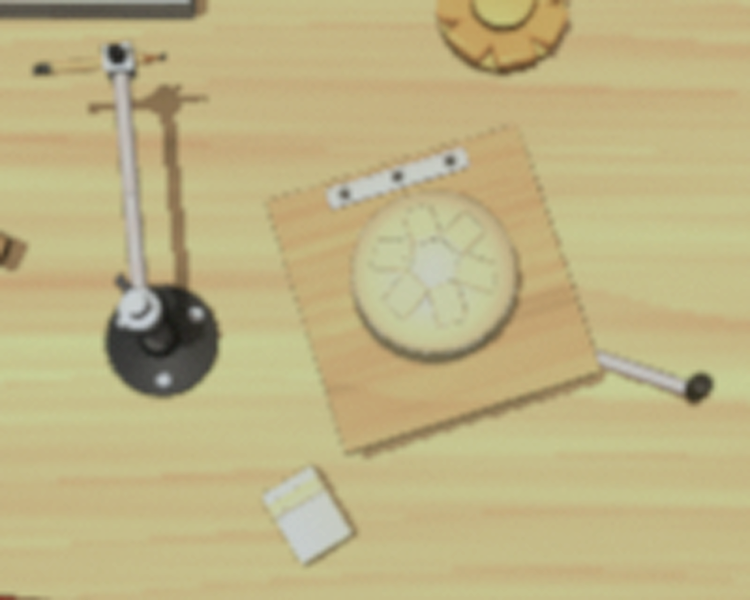

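```bash
cat >> h.py <<'E'
def crop(U,V,z): return at("top",205+U/3.75,130+V/3.75,z)
E
python3 - <<'E'
from h import *
np.set_printoptions(precision=1,suppress=True)
c=[crop(*p,92) for p in((267,200),(515,125),(603,375),(348,455))]
B=np.mean(c,0); print("board",B,[np.linalg.norm(x-B) for x in c], np.array(c))
P=crop(138,306,165); F=crop(162,340,8); E=crop(119,58,138); T=crop(165,57,130); T2=crop(40,68,130)
k=crop(698,386,76); o=crop(309,515,40)
print("post",P,F,"end",E,np.linalg.norm((E-P)[:2]),"tip",T,T2,np.linalg.norm(T-T2))
print("knob",k,np.linalg.norm((k-B)[:2]),"off",o, "rosette",crop(503,20,30))
s=(c[0]+c[1])/2-B; print("strap dir",np.degrees(np.arctan2(s[1],s[0])))
for n,q in(("P",P),("k",k)): print(n, np.degrees(np.arctan2(*(q-B)[[1,0]])), np.linalg.norm((q-B)[:2]))
E
```

```text
board [530.8 -63.9  92. ] [np.float64(141.68832600884025), np.float64(140.18305390827257), np.float64(142.17276046752005), np.float64(140.5683913184975)] [[ 597.1   61.3   92. ]
 [ 656.4 -126.1   92. ]
 [ 464.6 -189.7   92. ]
 [ 405.    -1.1   92. ]]
post [502.5 145.7 165. ] [504.1 147.7   8. ] end [693.4 168.7 138. ] 192.25937811022388 tip [696.9 135.9 130. ] [687.9 228.  130. ] 92.50412832017471
knob [ 458.7 -262.7   76. ] 211.46616999643422 off [365.   29.4  40. ] rosette [ 761.2 -121.1   30. ]
strap dir 18.169327891806756
P 97.6911795480329 211.48975784390004
k -109.93725627746088 211.46616999643422
```

move_arm(targets="-1 0 0 0 0 0 -5.83; -1 0 0 0 0 0 -5.83; -1 0 0 0 0 0 -5.83; -1 0 0 0 0 0 -5.83; -1 0 0 0 0 0 0")

```text
clock: 0.52
eef_pos: [257.1, 596.6, 230.8]
tool_rot: [-3.141, -0.001, -3.139]
force: [0.7, 0.2, 0.2]
width: 25.3
gripper_force: 0.0
```

move_arm(targets="-1 -1.9 -3.5 0 0 0 0; -1 -1.9 -3.5 0 0 0 0; -1 -1.9 -3.5 0 0 0 0; -1 -1.9 -3.5 0 0 0 0; -1 -1.9 -3.5 0 0 0 0")

```text
clock: 0.93
eef_pos: [352.7, 420.1, 231.1]
tool_rot: [-3.141, -0.0, 3.139]
force: [1.0, 0.5, 0.3]
width: 0.2
gripper_force: 0.0
```

move_arm(targets="-1 -1.9 -3.5 0 0 0 0; -1 -1.9 -3.5 0 0 0 0; -1 -1.9 -3.5 0 0 0 0; -1 -1.9 -3.5 0 0 0 0; -1 -1.9 -3.5 0 0 0 0")

```text
clock: 1.35
eef_pos: [447.7, 245.2, 231.3]
tool_rot: [3.142, -0.0, 3.139]
force: [2.1, 0.8, 0.3]
width: -0.1
gripper_force: 0.0
```

move_arm(targets="-1 0.2 -3.93 0 0 0 0; -1 0.2 -3.93 0 0 0 0; -1 0.2 -3.93 0 0 0 0; -1 0.2 -3.93 0 0 0 0; -1 0.2 -3.93 0 0 0 0")

```text
clock: 1.77
eef_pos: [436.7, 48.7, 231.3]
tool_rot: [3.141, -0.0, 3.139]
force: [0.9, -0.2, -0.5]
width: 0.1
gripper_force: 0.0
```

move_arm(targets="-1 0.2 -3.93 0 0 0 0; -1 0.2 -3.93 0 0 0 0; -1 0.2 -3.93 0 0 0 0; -1 0.2 -3.93 0 0 0 0; -1 0.2 -3.93 0 0 0 0")

```text
clock: 2.18
eef_pos: [426.8, -147.8, 231.4]
tool_rot: [3.141, 0.0, 3.138]
force: [0.9, -0.2, -0.2]
width: -0.0
gripper_force: 0.0
```

move_arm(targets="-1 0.2 -3.93 0 0 0 0; -1 0.2 -3.93 0 0 0 0; -1 0.2 -3.93 0 0 0 0; -1 0 0 4 0 0 0; -1 0 0 4 0 0 0")

```text
clock: 2.6
eef_pos: [422.5, -268.5, 152.1]
tool_rot: [-3.137, 0.006, 3.133]
force: [0.1, 0.2, -0.8]
width: -0.2
gripper_force: 0.0
```

move_arm(targets="-1 0 0 3.6 0 0 0; -1 0 0 3.6 0 0 0; -1 0 0 3.5 0 0 0; -1 0 0 0 0 0 0; -1 -1 0 0 0 0 0")

```text
clock: 3.02
eef_pos: [427.7, -263.2, 42.8]
tool_rot: [3.139, -0.008, 3.138]
force: [-0.5, -0.0, 1.3]
width: -0.3
gripper_force: 0.0
```

move_arm(targets="-1 -1 0 0 0 0 0; -1 -1 0 0 0 0 0; -1 -1 0 0 0 0 0; -1 -1 0 0 0 0 0; -1 -1 0 0 0 0 0")

```text
clock: 3.43
eef_pos: [483.6, -264.2, 45.9]
tool_rot: [-3.14, 0.003, -3.141]
force: [-0.7, -1.0, 0.8]
width: -0.1
gripper_force: 0.6
```

move_arm(targets="-1 -1 0 0 0 0 0; -1 -1 0 0 0 0 0; -1 -1 0 0 0 0 0; -1 -0.8 0 0 0 0 0; -1 0 0 0 0 0 0")

```text
clock: 3.85
eef_pos: [522.0, -263.2, 44.2]
tool_rot: [3.142, 0.002, -3.14]
force: [0.4, -0.6, -0.1]
width: 0.0
gripper_force: 0.0
```

Run:
```python
from h import *
snap("top","pics/top1.png"); print(read_state()["eef_pos"],read_state()["force"])
a=cv2.imread("pics/top1.png")[130:290,255:455];cv2.imwrite("pics/top1c.png",cv2.convertScaleAbs(cv2.resize(a,(750,600),interpolation=cv2.INTER_CUBIC),alpha=1.6))
```

```text
[ 520.88385563 -263.69299043   44.16449848] [0.09476499 0.66993755 0.83714579]
```

View pics/top1c.png

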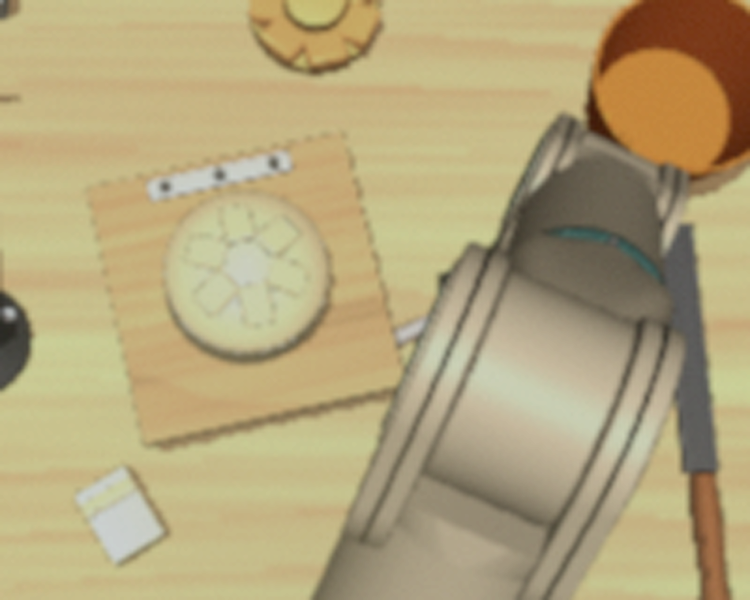

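The board has been nudged about −5° (corners now at (87,188), (343,133), (147,445)). The lever at (410,330) points up and right, so it is off. I'll move on to the pencil arm.

move_arm(targets="-1 1.5 0 0 0 0 0; -1 0.5 0 -4 0 0 0; -1 0 0 -4 0 0 0; -1 0 0 -4 0 0 0; -1 0 0 -4 0 0 0")

```text
clock: 4.32
eef_pos: [498.7, -264.3, 206.0]
tool_rot: [-3.141, -0.0, 3.141]
force: [1.5, 0.2, -0.6]
width: 0.1
gripper_force: 0.0
```

move_arm(targets="-1 -0.97 3.93 0 0 0 0; -1 -0.97 3.93 0 0 0 0; -1 -0.97 3.93 0 0 0 0; -1 -0.97 3.93 0 0 0 0; -1 -0.97 3.93 0 0 0 0")

```text
clock: 4.73
eef_pos: [548.0, -66.2, 204.6]
tool_rot: [-3.141, 0.001, 3.14]
force: [0.6, -0.8, 0.1]
width: 0.3
gripper_force: 0.0
```

move_arm(targets="-1 -0.97 3.93 0 0 0 0; -1 -0.97 3.93 0 0 0 0; -1 -0.97 3.93 0 0 0 0; -1 -0.97 3.93 0 0 0 0; -1 -0.97 3.93 0 0 0 0")

```text
clock: 5.15
eef_pos: [596.5, 130.6, 204.4]
tool_rot: [-3.141, 0.001, 3.141]
force: [0.8, -0.4, -0.2]
width: 0.4
gripper_force: 0.0
```

move_arm(targets="-1 -0.97 3.93 0 0 0 0; -1 -0.97 3.93 0 0 0 0; -1 0 0 0 0 0 0")

```text
clock: 5.4
eef_pos: [615.6, 219.8, 204.0]
tool_rot: [3.133, 0.002, -3.13]
force: [0.4, 1.9, -0.2]
width: -0.2
gripper_force: 0.0
```

Run:
```python
from h import *
snap("top","pics/top2.png"); print(read_state()["eef_pos"],read_state()["force"])
a=cv2.imread("pics/top2.png")[130:290,205:405];cv2.imwrite("pics/top2c.png",cv2.convertScaleAbs(cv2.resize(a,(750,600),interpolation=cv2.INTER_CUBIC),alpha=1.6))
```

```text
[615.19329499 214.37556333 203.74549561] [-0.22738448 -0.39897476 -0.20801486]
```

View pics/top2c.png

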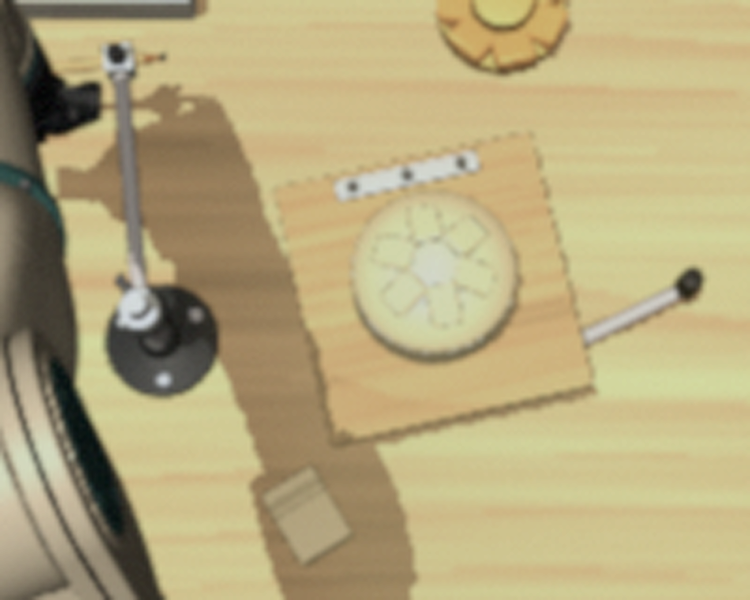

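The knob is at (688,281), so the lever is well off (about 0.8 rad), and the fingers stand outside the pencil arm. I'll lower them and swing the arm in.

move_arm(targets="-1 0 0 3.1 0 0 0; -1 0 0 3.1 0 0 0; -1 0 0 3.0 0 0 0; -1 0.25 -1.7 0 0 0 0; -1 0.25 -1.7 0 0 0 0")

```text
clock: 5.87
eef_pos: [608.9, 172.9, 110.4]
tool_rot: [-3.141, -0.004, -3.14]
force: [1.6, 2.2, -0.6]
width: 0.3
gripper_force: 1.5
```

move_arm(targets="-1 -0.25 -1.6 0 0 0 0; -1 -0.25 -1.6 0 0 0 0; -1 0.1 -1 0 0 0 0; -1 0.1 -1 0 0 0 0; -1 0.25 -0.95 0 0 0 0")

```text
clock: 6.28
eef_pos: [611.4, 111.1, 113.2]
tool_rot: [3.141, 0.001, 3.141]
force: [0.0, 1.2, 0.3]
width: 0.1
gripper_force: 0.9
```

move_arm(targets="-1 0.25 -0.95 0 0 0 0; -1 0.4 -0.85 0 0 0 0; -1 0.4 -0.85 0 0 0 0; -1 0 0 0 0 0 0")

```text
clock: 6.62
eef_pos: [599.5, 82.6, 112.3]
tool_rot: [-3.139, -0.001, 3.139]
force: [0.3, -0.5, 0.3]
width: -0.4
gripper_force: 0.0
```

move_arm(targets="-1 0.35 -0.4 0 0 0 0; -1 0.35 -0.4 0 0 0 0; -1 0 0 0 0 0 0")

```text
clock: 6.87
eef_pos: [592.9, 76.7, 112.3]
tool_rot: [-3.141, -0.001, 3.141]
force: [-0.7, -0.4, 0.5]
width: 0.1
gripper_force: 0.1
```

move_arm(targets="-1 0.3 -0.3 0 0 0 0; -1 0 0 0 0 0 0")

```text
clock: 7.03
eef_pos: [590.2, 74.3, 112.2]
tool_rot: [-3.141, -0.001, -3.141]
force: [1.5, 0.6, 1.3]
width: 0.1
gripper_force: 0.3
```

move_arm(targets="-1 0.3 -0.3 0 0 0 0; -1 0 0 0 0 0 0")

```text
clock: 7.2
eef_pos: [587.0, 71.4, 112.2]
tool_rot: [-3.141, -0.001, -3.142]
force: [0.0, 0.0, 1.1]
width: 0.1
gripper_force: 0.4
```

move_arm(targets="-1 0.2 -0.2 0 0 0 0; -1 0 0 0 0 0 0")

```text
clock: 7.37
eef_pos: [585.1, 69.6, 112.2]
tool_rot: [-3.142, -0.001, -3.141]
force: [0.0, 1.0, 0.5]
width: -0.1
gripper_force: 0.4
```

move_arm(targets="-1 0.2 -0.2 0 0 0 0; -1 0 0 0 0 0 0")

```text
clock: 7.53
eef_pos: [583.4, 67.9, 112.3]
tool_rot: [3.141, -0.0, -3.141]
force: [1.3, 1.7, -0.1]
width: -0.0
gripper_force: 0.7
```

move_arm(targets="-1 0.2 -0.2 0 0 0 0; -1 0 0 0 0 0 0")

```text
clock: 7.7
eef_pos: [583.0, 67.5, 112.6]
tool_rot: [3.139, 0.003, -3.141]
force: [3.8, 3.6, -2.6]
width: -0.2
gripper_force: 2.6
```

move_arm(targets="-1 0.2 -0.2 0 0 0 0; -1 0 0 0 0 0 0")

```text
clock: 7.87
eef_pos: [582.8, 67.3, 112.7]
tool_rot: [3.137, 0.007, -3.139]
force: [6.7, 8.2, -5.0]
width: -0.2
gripper_force: 4.8
```

move_arm(targets="-1 -1 1 0 0 0 0; -1 -1 1 0 0 0 0; -1 0 0 -3.1 0 0 0; -1 0 0 -3.1 0 0 0; -1 0 0 -3.1 0 0 0")

```text
clock: 8.28
eef_pos: [598.7, 83.0, 205.5]
tool_rot: [-3.14, -0.003, -3.141]
force: [0.7, -0.3, 0.6]
width: 0.0
gripper_force: 0.0
```

move_arm(targets="-1 2.3 -3 0 0 0 0; -1 2.3 -3 0 0 0 0; -1 2.3 -3 0 0 0 0; -1 2.3 -3 0 0 0 0; -1 2.3 -3 0 0 0 0")

```text
clock: 8.7
eef_pos: [482.7, -68.0, 205.3]
tool_rot: [-3.141, -0.001, -3.141]
force: [0.6, -1.1, 0.7]
width: 0.0
gripper_force: 0.0
```

move_arm(targets="-1 2.3 -3 0 0 0 0; -1 2.3 -3 0 0 0 0; -1 2.3 -3 0 0 0 0; -1 0 0 0 0 0 0")

```text
clock: 9.03
eef_pos: [409.2, -162.9, 205.2]
tool_rot: [-3.139, -0.005, 3.13]
force: [-0.8, -0.3, -0.5]
width: -0.2
gripper_force: 0.0
```

Run:
```python
from h import *
snap("top","pics/top3.png"); print(read_state()["eef_pos"],read_state()["force"])
a=cv2.imread("pics/top3.png")[130:290,205:405];cv2.imwrite("pics/top3c.png",cv2.convertScaleAbs(cv2.resize(a,(750,600),interpolation=cv2.INTER_CUBIC),alpha=1.6))
```

```text
[ 412.19519735 -160.06529727  205.36635751] [-0.02268375  0.51434203 -0.22795736]
```

View pics/top3c.png

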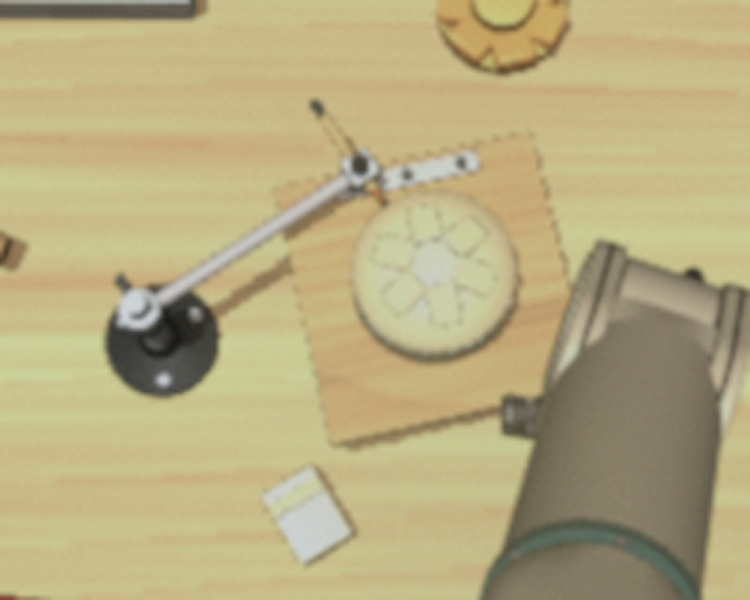

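The pencil point (about (383,203)) rests on the blank rim and the board hasn't moved. I'll compute the stroke arcs next.

Run:
```python
import numpy as np
def arc(a0,a1,n):
    a=np.radians(np.linspace(a0,a1,n+1)); p=13.6*np.c_[np.cos(a),np.sin(a)]; d=np.diff(p,axis=0)
    print("; ".join("-1 %.1f %.1f 0 0 0 0"%(-x,y) for x,y in d)); print(p[0]*10+[531,-64],p[-1]*10+[531,-64])
arc(-133,-20,15); arc(-112,-20,12)
```

```text
-1 -1.4 -1.1 0 0 0 0; -1 -1.5 -0.9 0 0 0 0; -1 -1.6 -0.7 0 0 0 0; -1 -1.7 -0.5 0 0 0 0; -1 -1.8 -0.3 0 0 0 0; -1 -1.8 -0.0 0 0 0 0; -1 -1.8 0.2 0 0 0 0; -1 -1.7 0.4 0 0 0 0; -1 -1.7 0.6 0 0 0 0; -1 -1.6 0.9 0 0 0 0; -1 -1.4 1.1 0 0 0 0; -1 -1.3 1.2 0 0 0 0; -1 -1.1 1.4 0 0 0 0; -1 -0.9 1.5 0 0 0 0; -1 -0.7 1.6 0 0 0 0
[ 438.24822303 -163.46410342] [ 658.79819643 -110.51473949]
-1 -1.7 -0.6 0 0 0 0; -1 -1.8 -0.3 0 0 0 0; -1 -1.8 -0.1 0 0 0 0; -1 -1.8 0.2 0 0 0 0; -1 -1.8 0.4 0 0 0 0; -1 -1.7 0.6 0 0 0 0; -1 -1.6 0.8 0 0 0 0; -1 -1.5 1.1 0 0 0 0; -1 -1.3 1.2 0 0 0 0; -1 -1.1 1.4 0 0 0 0; -1 -1.0 1.6 0 0 0 0; -1 -0.7 1.7 0 0 0 0
[ 480.0535033  -190.09700422] [ 658.79819643 -110.51473949]
```

move_arm(targets="-1 0 0 4 0 0 0; -1 0 0 4 0 0 0; -1 0 0 4 0 0 0; -1 0 0 0.7 0 0 0; -1 -1.3 -0.2 0 0 0 0")

```text
clock: 9.5
eef_pos: [423.8, -156.4, 75.7]
tool_rot: [3.138, -0.011, -3.141]
force: [-0.5, 0.3, 0.2]
width: 0.1
gripper_force: 0.0
```

move_arm(targets="-1 -1.3 -0.1 0 0 0 0; -1 -1.4 -1.1 0 0 0 0; -1 -1.5 -0.9 0 0 0 0; -1 -1.6 -0.7 0 0 0 0; -1 -1.7 -0.5 0 0 0 0")

```text
clock: 9.92
eef_pos: [503.0, -191.6, 79.5]
tool_rot: [3.141, -0.003, -3.142]
force: [-2.7, 0.2, 0.1]
width: 0.1
gripper_force: 0.9
```

move_arm(targets="-1 -1.8 -0.3 0 0 0 0; -1 -1.8 -0.0 0 0 0 0; -1 -1.8 0.2 0 0 0 0; -1 -1.7 0.4 0 0 0 0; -1 -1.7 0.6 0 0 0 0")

```text
clock: 10.33
eef_pos: [592.1, -183.1, 80.0]
tool_rot: [-3.14, -0.001, 3.141]
force: [-1.1, -2.2, 0.1]
width: 0.3
gripper_force: 0.9
```

move_arm(targets="-1 -1.6 0.9 0 0 0 0; -1 -1.4 1.1 0 0 0 0; -1 -1.3 1.2 0 0 0 0; -1 -1.1 1.4 0 0 0 0; -1 -0.9 1.5 0 0 0 0")

```text
clock: 10.75
eef_pos: [655.9, -121.7, 80.2]
tool_rot: [-3.14, 0.001, -3.142]
force: [-0.6, -1.5, 0.6]
width: 0.1
gripper_force: 0.8
```

move_arm(targets="-1 -0.7 1.6 0 0 0 0; -1 0 0 0 0 0 0")

```text
clock: 10.92
eef_pos: [664.2, -99.5, 80.1]
tool_rot: [3.139, 0.003, -3.136]
force: [0.9, 2.4, -0.3]
width: -0.1
gripper_force: 0.0
```

Run:
```python
from h import *
snap("top","pics/top4.png"); print(read_state()["eef_pos"],read_state()["force"])
a=cv2.imread("pics/top4.png")[130:290,205:405];cv2.imwrite("pics/top4c.png",cv2.convertScaleAbs(cv2.resize(a,(750,600),interpolation=cv2.INTER_CUBIC),alpha=1.6))
```

```text
[ 662.97059183 -101.77048479   79.76396352] [-0.83272434  0.35448239  0.03745511]
```

View pics/top4c.png

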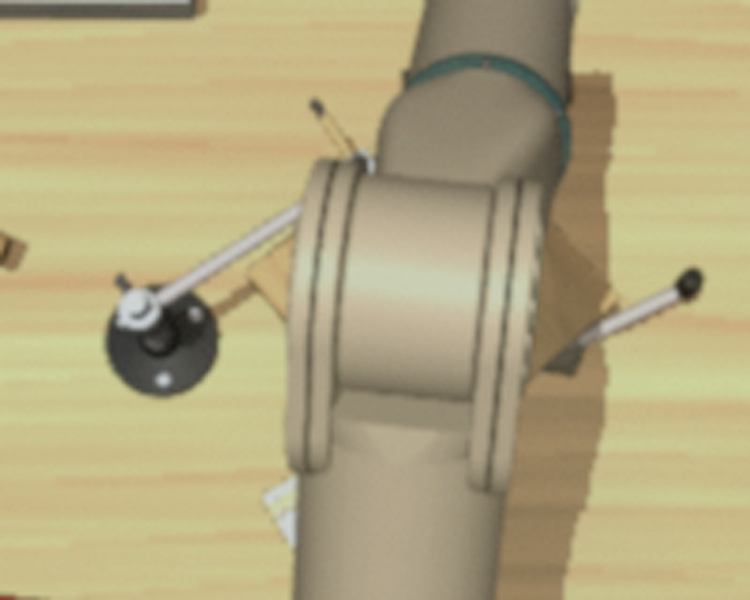

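Corners show at (250,275) and (618,303), so the board has gone about +112° and the pencil hasn't moved. Three more strokes of 90° will finish the turn.

Run:
```python
import numpy as np
a=np.radians(np.linspace(-106,-16,13)); p=np.round(13.6*np.c_[np.cos(a),np.sin(a)],1); d=np.diff(p,axis=0)
print("; ".join("-1 %.1f %.1f 0 0 0 0"%(-x,y) for x,y in d), p[-1]-p[0])
```

```text
-1 -1.7 -0.4 0 0 0 0; -1 -1.8 -0.1 0 0 0 0; -1 -1.7 0.1 0 0 0 0; -1 -1.8 0.3 0 0 0 0; -1 -1.7 0.5 0 0 0 0; -1 -1.6 0.8 0 0 0 0; -1 -1.5 1.0 0 0 0 0; -1 -1.3 1.1 0 0 0 0; -1 -1.2 1.3 0 0 0 0; -1 -1.1 1.5 0 0 0 0; -1 -0.8 1.6 0 0 0 0; -1 -0.6 1.7 0 0 0 0 [16.8  9.4]
```

move_arm(targets="-1 0.3 -1 0 0 0 0; -1 0 0 -3 0 0 0; -1 2.5 -2.2 0 0 0 0; -1 2.5 -2.2 0 0 0 0; -1 2.5 -2.2 0 0 0 0")

```text
clock: 11.38
eef_pos: [581.7, -184.3, 109.3]
tool_rot: [-3.14, 0.0, 3.141]
force: [-0.3, -1.3, -0.1]
width: 0.2
gripper_force: 0.0
```

move_arm(targets="-1 2.5 -2.2 0 0 0 0; -1 2.8 -0.4 0 0 0 0; -1 2.8 -0.4 0 0 0 0; -1 2.8 -0.4 0 0 0 0; -1 0 0 3 0 0 0")

```text
clock: 11.8
eef_pos: [469.2, -220.4, 82.5]
tool_rot: [-3.137, 0.0, 3.134]
force: [0.0, -0.6, 0.4]
width: -0.2
gripper_force: 0.0
```

move_arm(targets="-1 -0.9 0.8 0 0 0 0; -1 -1.0 0.8 0 0 0 0; -1 -1.7 -0.4 0 0 0 0; -1 -1.8 -0.1 0 0 0 0; -1 -1.7 0.1 0 0 0 0")

```text
clock: 12.22
eef_pos: [547.6, -203.2, 79.5]
tool_rot: [-3.141, 0.0, -3.141]
force: [-1.3, -0.9, 0.0]
width: -0.0
gripper_force: 0.8
```

move_arm(targets="-1 -1.8 0.3 0 0 0 0; -1 -1.7 0.5 0 0 0 0; -1 -1.6 0.8 0 0 0 0; -1 -1.5 1.0 0 0 0 0; -1 -1.3 1.1 0 0 0 0")

```text
clock: 12.63
eef_pos: [627.3, -166.1, 79.7]
tool_rot: [-3.14, 0.002, -3.14]
force: [-1.3, -1.4, -1.0]
width: -0.2
gripper_force: 0.9
```

move_arm(targets="-1 -1.2 1.3 0 0 0 0; -1 -1.1 1.5 0 0 0 0; -1 -0.8 1.6 0 0 0 0; -1 -0.6 1.7 0 0 0 0; -1 0 0 0 0 0 0")

```text
clock: 13.05
eef_pos: [665.5, -98.4, 79.7]
tool_rot: [3.138, 0.004, -3.134]
force: [0.6, 1.9, -0.1]
width: -0.3
gripper_force: 0.0
```

move_arm(targets="-1 0.3 -1 0 0 0 0; -1 0 0 -3 0 0 0; -1 2.5 -2.2 0 0 0 0; -1 2.5 -2.2 0 0 0 0; -1 2.5 -2.2 0 0 0 0")

```text
clock: 13.47
eef_pos: [582.6, -184.1, 109.5]
tool_rot: [-3.14, 0.001, 3.141]
force: [0.5, -0.1, 0.1]
width: 0.3
gripper_force: 0.0
```

move_arm(targets="-1 2.5 -2.2 0 0 0 0; -1 2.8 -0.4 0 0 0 0; -1 2.8 -0.4 0 0 0 0; -1 2.8 -0.4 0 0 0 0; -1 0 0 3 0 0 0")

```text
clock: 13.88
eef_pos: [470.2, -220.5, 82.6]
tool_rot: [-3.137, 0.001, 3.134]
force: [0.5, -0.6, -0.6]
width: -0.1
gripper_force: 0.0
```

move_arm(targets="-1 -0.9 0.8 0 0 0 0; -1 -1.0 0.8 0 0 0 0; -1 -1.7 -0.4 0 0 0 0; -1 -1.8 -0.1 0 0 0 0; -1 -1.7 0.1 0 0 0 0")

```text
clock: 14.3
eef_pos: [548.0, -203.2, 79.5]
tool_rot: [-3.141, 0.001, -3.14]
force: [-2.2, -1.7, -0.1]
width: 0.1
gripper_force: 0.8
```

move_arm(targets="-1 -1.8 0.3 0 0 0 0; -1 -1.7 0.5 0 0 0 0; -1 -1.6 0.8 0 0 0 0; -1 -1.5 1.0 0 0 0 0; -1 -1.3 1.1 0 0 0 0")

```text
clock: 14.72
eef_pos: [627.7, -166.0, 79.7]
tool_rot: [-3.14, 0.002, -3.14]
force: [-0.6, -1.6, 0.1]
width: 0.3
gripper_force: 0.9
```

move_arm(targets="-1 -1.2 1.3 0 0 0 0; -1 -1.1 1.5 0 0 0 0; -1 -0.8 1.6 0 0 0 0; -1 -0.6 1.7 0 0 0 0; -1 0 0 0 0 0 0")

```text
clock: 15.13
eef_pos: [665.8, -98.4, 79.7]
tool_rot: [3.138, 0.005, -3.134]
force: [-0.3, 1.1, -0.3]
width: 0.0
gripper_force: 0.0
```

move_arm(targets="-1 0.3 -1 0 0 0 0; -1 0 0 -3 0 0 0; -1 2.5 -2.2 0 0 0 0; -1 2.5 -2.2 0 0 0 0; -1 2.5 -2.2 0 0 0 0")

```text
clock: 15.55
eef_pos: [582.7, -184.1, 109.5]
tool_rot: [-3.14, 0.001, 3.141]
force: [-0.5, -1.0, 0.1]
width: -0.1
gripper_force: 0.0
```

move_arm(targets="-1 2.5 -2.2 0 0 0 0; -1 2.8 -0.4 0 0 0 0; -1 2.8 -0.4 0 0 0 0; -1 2.8 -0.4 0 0 0 0; -1 0 0 3 0 0 0")

```text
clock: 15.97
eef_pos: [470.3, -220.5, 82.6]
tool_rot: [-3.137, 0.002, 3.135]
force: [0.2, -0.1, -0.1]
width: -0.2
gripper_force: 0.0
```

move_arm(targets="-1 -0.9 0.8 0 0 0 0; -1 -1.0 0.8 0 0 0 0; -1 -1.7 -0.4 0 0 0 0; -1 -1.8 -0.1 0 0 0 0; -1 -1.7 0.1 0 0 0 0")

```text
clock: 16.38
eef_pos: [548.1, -203.2, 79.5]
tool_rot: [-3.141, 0.001, -3.14]
force: [-1.5, -1.9, 0.5]
width: -0.1
gripper_force: 0.8
```

move_arm(targets="-1 -1.8 0.3 0 0 0 0; -1 -1.7 0.5 0 0 0 0; -1 -1.6 0.8 0 0 0 0; -1 -1.5 1.0 0 0 0 0; -1 -1.3 1.1 0 0 0 0")

```text
clock: 16.8
eef_pos: [627.7, -166.0, 79.8]
tool_rot: [-3.14, 0.002, -3.14]
force: [-1.1, -1.2, -1.4]
width: -0.0
gripper_force: 0.9
```

move_arm(targets="-1 -1.2 1.3 0 0 0 0; -1 -1.1 1.5 0 0 0 0; -1 -0.8 1.6 0 0 0 0; -1 -0.6 1.7 0 0 0 0; -1 0 0 0 0 0 0")

```text
clock: 17.22
eef_pos: [665.8, -98.3, 79.7]
tool_rot: [3.138, 0.005, -3.134]
force: [0.3, 2.3, -0.1]
width: -0.3
gripper_force: 0.0
```

Run:
```python
from h import *
snap("top","pics/top5.png"); print(read_state()["eef_pos"],read_state()["force"])
a=cv2.imread("pics/top5.png")[130:290,205:405];cv2.imwrite("pics/top5c.png",cv2.convertScaleAbs(cv2.resize(a,(750,600),interpolation=cv2.INTER_CUBIC),alpha=1.6))
```

```text
[ 664.48528605 -100.85573979   79.52663257] [-0.4524181   0.18180994 -0.11653067]
```

View pics/top5c.png

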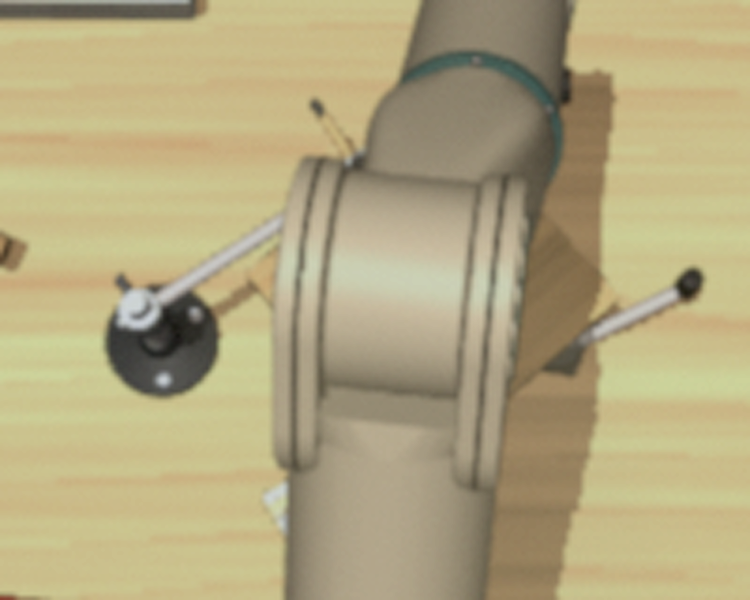

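The board again lies at the same orientation after the third extra stroke (about 382° in all, force felt in each), and the pencil hasn't moved. Next I'll swing the arm out from its inner side.

move_arm(targets="-1 0.3 -1 0 0 0 0; -1 0 0 -3.2 0 0 0; -1 0 0 -3.2 0 0 0; -1 0 0 -3.2 0 0 0; -1 0 0 -3.2 0 0 0")

```text
clock: 17.68
eef_pos: [657.7, -118.3, 208.2]
tool_rot: [-3.14, -0.001, 3.139]
force: [0.8, 0.4, 0.3]
width: 0.0
gripper_force: 0.0
```

move_arm(targets="-1 2.5 2.9 0 0 0 0; -1 2.5 2.9 0 0 0 0; -1 2.5 2.9 0 0 0 0; -1 2.5 2.9 0 0 0 0; -1 2.5 2.9 0 0 0 0")

```text
clock: 18.1
eef_pos: [532.3, 28.3, 207.0]
tool_rot: [-3.141, 0.001, 3.138]
force: [0.4, 0.3, 0.5]
width: -0.1
gripper_force: 0.0
```

move_arm(targets="-1 0 0 0 0 0 0; -1 0 0 0 0 0 0")

```text
clock: 18.27
eef_pos: [532.6, 29.7, 207.1]
tool_rot: [-3.142, 0.0, -3.14]
force: [0.5, -1.1, -0.0]
width: 0.1
gripper_force: 0.0
```

move_arm(targets="-1 0 0 3.1 0 0 0; -1 0 0 3.1 0 0 0; -1 0 0 3.1 0 0 0; -1 -0.7 0.7 0 0 0 0; -1 -0.8 0.8 0 0 0 0")

```text
clock: 18.68
eef_pos: [548.8, 42.2, 112.7]
tool_rot: [-3.14, -0.003, 3.138]
force: [0.9, -0.2, 0.9]
width: -0.0
gripper_force: 0.0
```

move_arm(targets="-1 -1 0.5 0 0 0 0; -1 -0.9 0.5 0 0 0 0; -1 -0.8 0.6 0 0 0 0; -1 -0.7 0.6 0 0 0 0; -1 -1.2 1.5 0 0 0 0")

```text
clock: 19.1
eef_pos: [594.9, 79.5, 114.7]
tool_rot: [-3.139, -0.001, 3.139]
force: [-2.7, -2.7, 0.8]
width: -0.3
gripper_force: 1.4
```

move_arm(targets="-1 -1 1.7 0 0 0 0; -1 -0.7 1.8 0 0 0 0; -1 -0.3 1.5 0 0 0 0; -1 0 0 0 0 0 0; -1 0 -2 0 0 0 0")

```text
clock: 19.52
eef_pos: [615.4, 119.2, 114.0]
tool_rot: [3.136, 0.003, -3.133]
force: [0.3, -0.1, 0.2]
width: 0.2
gripper_force: 0.0
```

move_arm(targets="-1 0 0 -3.1 0 0 0; -1 0 0 -3.1 0 0 0; -1 0 0 -3.1 0 0 0; -1 0.3 -3.75 0 0 0 0; -1 0.3 -3.75 0 0 0 0")

```text
clock: 19.93
eef_pos: [610.9, 38.8, 209.6]
tool_rot: [3.139, 0.007, -3.136]
force: [-0.7, -0.3, -0.1]
width: 0.2
gripper_force: 0.0
```

move_arm(targets="-1 0.3 -3.75 0 0 0 0; -1 0.3 -3.75 0 0 0 0; -1 0.3 -3.75 0 0 0 0; -1 0.3 -3.75 0 0 0 0; -1 0.3 -3.75 0 0 0 0")

```text
clock: 20.35
eef_pos: [593.6, -153.3, 207.3]
tool_rot: [-3.141, 0.002, 3.141]
force: [0.7, 0.2, -0.1]
width: -0.0
gripper_force: 0.0
```

move_arm(targets="-1 0.3 -3.75 0 0 0 0; -1 0.3 -3.75 0 0 0 0; -1 0.3 -3.75 0 0 0 0; -1 0 0 0 0 0 0")

```text
clock: 20.68
eef_pos: [581.7, -275.8, 207.4]
tool_rot: [-3.132, 0.001, 3.129]
force: [-0.4, -1.2, 0.5]
width: -0.2
gripper_force: 0.0
```

Run:
```python
from h import *
snap("top","pics/top6.png"); print(read_state()["eef_pos"],read_state()["force"])
a=cv2.imread("pics/top6.png")[130:290,205:405];cv2.imwrite("pics/top6c.png",cv2.convertScaleAbs(cv2.resize(a,(750,600),interpolation=cv2.INTER_CUBIC),alpha=1.6))
print(crop(688,281,76))
```

```text
[ 582.76960926 -270.79932611  207.11451903] [ 0.10031972  0.33687275 -0.28498189]
[ 538.96615355 -257.3322947    76.        ]
```

View pics/top6c.png

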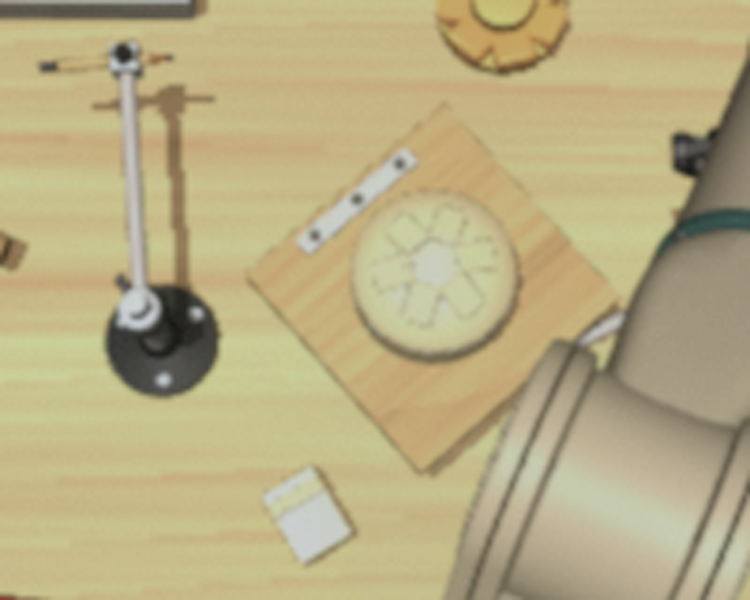

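The strap now stands at about 41° against 18° at the start, so the board has made a full turn plus roughly 22°. The pencil arm is clear, and the brake can go on.

move_arm(targets="-1 0 0.6 4.05 0 0 0; -1 0 0 4.05 0 0 0; -1 0 0 4.05 0 0 0; -1 0 0 4.05 0 0 0; -1 0 0 0 0 0 0")

```text
clock: 21.15
eef_pos: [579.0, -253.6, 36.1]
tool_rot: [3.135, -0.014, -3.14]
force: [-1.9, 1.0, -1.2]
width: 0.2
gripper_force: 0.0
```

move_arm(targets="-1 1 0 0 0 0 0; -1 1 0 0 0 0 0; -1 1 0 0 0 0 0; -1 1 0 0 0 0 0; -1 1 0 0 0 0 0")

```text
clock: 21.57
eef_pos: [537.2, -258.1, 47.6]
tool_rot: [-3.139, 0.006, -3.141]
force: [1.7, -0.6, -0.2]
width: 0.0
gripper_force: 0.6
```

move_arm(targets="-1 1 0 0 0 0 0; -1 1 0 0 0 0 0; -1 0.8 0 0 0 0 0; -1 0.6 0 0 0 0 0; -1 0.6 0 0 0 0 0")

```text
clock: 21.98
eef_pos: [496.4, -257.2, 46.1]
tool_rot: [-3.141, 0.004, -3.141]
force: [2.5, 3.3, 2.0]
width: 0.2
gripper_force: 1.5
```

move_arm(targets="-1 0.6 -0.3 0 0 0 0; -1 0.6 -0.3 0 0 0 0; -1 0.4 0 0 0 0 0; -1 0 0 0 0 0 0")

```text
clock: 22.32
eef_pos: [480.6, -263.5, 44.7]
tool_rot: [-3.141, 0.004, -3.141]
force: [4.0, 2.8, -0.4]
width: -0.2
gripper_force: 2.6
```

move_arm(targets="-1 0.3 0 0 0 0 0; -1 0 0 0 0 0 0")

```text
clock: 22.48
eef_pos: [480.5, -263.5, 44.8]
tool_rot: [-3.14, 0.009, -3.14]
force: [10.0, 2.2, -3.7]
width: -0.1
gripper_force: 5.0
```

move_arm(targets="-1 0.2 0 0 0 0 0; -1 0 0 0 0 0 0")

```text
clock: 22.65
eef_pos: [480.5, -263.5, 44.9]
tool_rot: [-3.139, 0.012, -3.139]
force: [12.4, 2.0, -6.6]
width: -0.0
gripper_force: 6.6
```

move_arm(targets="-1 -1.5 0 0 0 0 0; -1 -1.5 0 0 0 0 0; -1 0 0 -4 0 0 0; -1 0 0 -4 0 0 0; -1 0 0 -4 0 0 0")

```text
clock: 23.07
eef_pos: [501.8, -263.6, 164.1]
tool_rot: [3.141, -0.005, 3.141]
force: [0.7, -1.4, -0.0]
width: -0.4
gripper_force: 0.0
```

move_arm(targets="-1 -3 -2 -3 0 0 0; -1 -3 -2 -3 0 0 0; -1 -3 -2 0 0 0 0; -1 -3 -2 0 0 0 0; -1 -3 -2 0 0 0 0")

```text
clock: 23.48
eef_pos: [647.0, -360.7, 218.4]
tool_rot: [-3.14, -0.001, 3.141]
force: [0.9, -0.3, -0.8]
width: 0.2
gripper_force: 0.0
```

move_arm(targets="-1 0 0 0 0 0 0; -1 0 0 0 0 0 0; -1 0 0 0 0 0 0")

```text
clock: 23.73
eef_pos: [645.3, -359.0, 216.3]
tool_rot: [3.141, -0.003, 3.141]
force: [-0.4, 0.2, -0.0]
width: -0.2
gripper_force: 0.0
```

Run:
```python
from h import *
snap("scene","pics/sc7.png"); print(read_state()["eef_pos"],read_state()["force"])
a=cv2.imread("pics/sc7.png")[110:310,180:480];cv2.imwrite("pics/sc7c.png",cv2.convertScaleAbs(cv2.resize(a,(780,520),interpolation=cv2.INTER_CUBIC),alpha=1.2))
for nm,th in(("on",-110),("0.15",-101.4),("off",-65)):
    r=np.radians(th); print(nm,(proj("scene",[493.4+105*np.cos(r),-167.4+105*np.sin(r),76])-[180,110])*2.6)
```

```text
[ 645.38992146 -358.61934286  216.97095737] [-0.27421919 -0.55461035 -0.47691848]
on [124.29970789 291.3600892 ]
0.15 [126.9968395  302.25072353]
off [165.23952817 340.56452522]
```

View pics/sc7c.png

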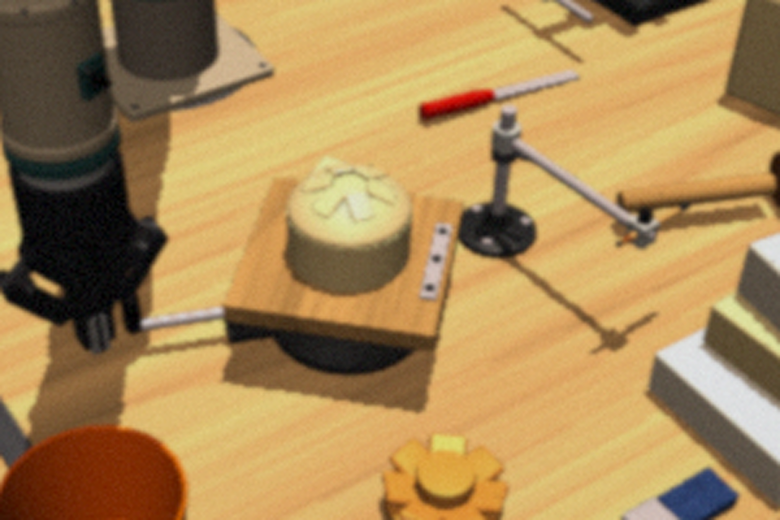

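The knob is at about (133,300), matching its start position (130,296), so the brake is on. The arm is clear, the board is still, and the tools haven't been moved. I'll hand the job in.

```bash
python3 -c "
from cell import order; print(order.finish_job())"
```

```text
the job is handed in; nothing more can be done
None
```

I handed the job in at about 24 s: the board turned a full turn plus roughly 22° with the pencil on the blank, the pencil arm is swung clear, the brake is back on and the loose pieces were left alone; the hand-in returned no verdict.

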